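# Lay out the gearbox parts on their foam pads

### The arm

A 7-joint arm with a two-finger parallel gripper is mounted at the origin on the work surface. World frame = base frame: x ahead of the robot, y to its left, z up, the work surface at z = 0. Lengths are in m, angles in rad, forces in N, time in s.
With the tool pointing down it reaches from about 0.425 to 0.925 m from the base axis. Payload 6.8 kg.
Tool frame: the origin (TCP) lies on the centre line of the jaws, within the pads' length; the fingertips stand 14 mm ahead of it and the grasp point (between the pads) lies 5 mm behind it (r.tips_ahead is the distance from the TCP to the fingertips, in m); z points along the fingers, y is the line along which they close (so a half turn about z gives the same grasp; the last joint's range is limited). The gripper opens to 85 mm and grips with 20 to 120 N. Pads are 22 mm wide; open, the fingers measure 114 mm over their backs; the gripper's body (76 mm by 85 mm) begins 54 mm behind the grasp point. The pads swing forward as they close: fully open they stand 13 mm farther back than shut.
Start: joints at [1.03, 0.477, 0.022, 1.555, -0.011, 1.109, -0.083], TCP at [0.283, -0.613, 0.245] pointing down, gripper open.
Joint ranges: [-2.96, 2.96], [-0.34, 2.1], [-1.41, 1.46], [0.24, 2.44], [-1.37, 4.51], [0.17, 1.92], [-2.96, 2.96]. Speed limits (rad/s): [2.39, 2.39, 3.14, 3.14, 3.14, 3.14, 3.14].

### API

Orientations are given as a rotation vector (axis times angle).
In Python, from bench import r, eyes gives the robot as it stands.
- The arm moves only by the tool step_arm, never from a script. Its argument "rows" is a list of rows, each a list of 6 numbers: the shift along the world's x, y, z in units of 60 cm (1.0 is 60 cm), then the turn, a rotation vector about the world's x, y, z in units of pi rad (1.0 is pi rad). In form: [[x, y, z, rx, ry, rz], ...]. A call has 1 to 5 rows; each row is the pose to reach, as a shift and turn from the pose commanded when the call began, turning the shorter way round; what a row does not reach only later rows make up. A row lasts 1/12 s, in which the tool goes at most 41.7 mm and 7.16 degrees, less where a joint would pass 70% of its speed; a pose out of reach is approached as far as the arm can. A call with a number of a shift or a turn outside -1 to 1 is refused whole. A call with a gripper value outside its range is refused whole. "jaw" is the closure, from 0 (fully open) to 1 (shut), set as the call begins (left out, the last holds). The fingers move at their own pace and stop on an object; "squeeze" is the grip in N (left out, the last holds). Time passes only in rows, so rows that repeat a pose let the fingers close. It gives the time, the measured TCP pose, the force, the opening and the grip force at its end, in the units of the state.
- r.get_obs(): the state, without advancing time (a new reading comes with each control period).
- eyes.grab_frame(name): name is "scene" or "top"; returns the picture (384x512x3 uint8, red, green, blue); there is no depth.
- eyes.camera_info(name): a dict with "mtx" (3x3 intrinsics, pixels), "extrinsics" (4x4, takes a point from camera to world coordinates). Camera axes: x right, y down, z forward; pixel columns grow to the right and rows downward; lengths in m; the calibration is good to about 2 mm. A picture is of the moment at which its call begins. camera_info takes no time and is no camera call.
- r.hand_in(): hands the job in; it is judged then, once.
The state is a dict: "clock": time; "joints": joint angles; "qvel": joint speeds; "tau": joint torques, N m; "tcp_pos": TCP position; "orientation": TCP orientation; "contact_force": force on the tool from outside, world axes, zero at the start; "moment": the same for the moment, N m; "grip_width": finger opening in m; "gripper_force": force on a finger pad.
Only numpy, scipy, OpenCV 4.12 (cv2) and the standard library are available. Lean on these libraries where they do the work, as an engineer would, in place of code of your own. Each camera call takes 0.05 s, during which the arm holds its last target. There are 200 camera calls.

### The job

Lay out the four cleaned gearbox parts for reassembly: put each one, right way up, in the middle of the foam pad that shows its own yellow shape (the two bearings by size), with the bearing cap lying along its shape. Set the parts down, do not drop them, leave the mug and the aerosol can where they stand, and let go of everything at the end.

Things in the scene. Friction and masses are not known exactly. Their poses are not given: they have to be found in the camera images.
- big_bearing_mid (a point): Large ball bearing lying flat: steel rings with brass balls between, outer diameter 56 mm, bore 26 mm, 22 mm high. Point at its centre, 11 mm above its underside; z is its axis, up. Loose, about 0.24 kg.
- small_bearing_mid (a point): Small ball bearing lying flat, same look: outer diameter 38 mm, bore 16 mm, 18 mm high. Point at its centre, 9 mm above its underside; z is its axis, up. Loose, about 0.09 kg.
- gear_mid (a point): Double gear standing upright: a grey toothed wheel, 64 mm across and 16 mm high, below, and on it a bright steel pinion, 34 mm across and 30 mm high (46 mm in all), by which it is easily gripped. Point on its axis half-way up, 23 mm above its underside; z is its axis, up, pinion on top. Loose, about 0.5 kg.
- cap_mid (a point): Aluminium bearing cap, a plain bar 78 mm long (its x), 26 mm wide (its y), 24 mm high, with a dark bolt hole near each end of its top. Point at its centre, 12 mm above its underside; z up. Either way round is the same. Loose, about 0.14 kg.
- pad_big_bearing: Fixed square foam pad, 104 x 104 x 4 mm, black, lying flat on the bench, with the shape of its part in yellow on top: a plain ring, 64 mm across with a black centre 24 mm across. Origin at the centre of the pad's underside (its upper face is 4 mm higher), z up.
- pad_small_bearing: Fixed square foam pad, 104 x 104 x 4 mm, black, lying flat on the bench, with the shape of its part in yellow on top: a plain ring, 44 mm across with a black centre 14 mm across. Origin at the centre of the pad's underside (its upper face is 4 mm higher), z up.
- pad_gear: Fixed square foam pad, 104 x 104 x 4 mm, black, lying flat on the bench, with the shape of its part in yellow on top: a full disc with teeth, 76 mm across the teeth, no black centre. Origin at the centre of the pad's underside (its upper face is 4 mm higher), z up.
- pad_cap: Fixed square foam pad, 104 x 104 x 4 mm, black, lying flat on the bench, with the shape of its part in yellow on top: a bar 86 mm long (along the pad's x) and 34 mm wide (y) with two black dots. Origin at the centre of the pad's underside (its upper face is 4 mm higher), z up.
- mug_mid (a point): Dark blue mug on the bench at the right (-y) of the work, 82 mm across, 95 mm high, handle apart. To be left alone. Point on its axis, 47.5 mm above its underside.
- can_mid (a point): Green aerosol can with a red cap on the bench at the left (+y) of the work, 60 mm across, 150 mm high. To be left alone. Point on its axis, 75 mm above its underside.
Mind the look-alikes: they are no part of the job. Of the things that look like the part that bears gear_mid, the middle-sized one is meant.

How it is judged:
At the end, for the whole second after the job is handed in: Each of the four parts rests on its own pad, its centre within 12 mm of the pad's centre horizontally, its underside within 4 mm of the pad's upper face, upright within 0.12 rad, the bearing cap's length within 0.25 rad of the bar on its pad (either way round), all at rest (slower than 20 mm/s) (horizontal distance between big_bearing_mid and pad_big_bearing below 0.012 m and z of big_bearing_mid in the frame of pad_big_bearing between 0.011 and 0.019 m and angle between each of big_bearing_mid, small_bearing_mid, gear_mid, cap_mid's own z axis and vertical below 0.12 rad and linear speed of each of big_bearing, small_bearing, gear, cap below 0.02 m/s and horizontal distance between small_bearing_mid and pad_small_bearing below 0.012 m and z of small_bearing_mid in the frame of pad_small_bearing between 0.009 and 0.017 m and horizontal distance between gear_mid and pad_gear below 0.012 m and z of gear_mid in the frame of pad_gear between 0.023 and 0.031 m and horizontal distance between cap_mid and pad_cap below 0.012 m and z of cap_mid in the frame of pad_cap between 0.012 and 0.02 m and angle between the x axis of cap_mid and the x axis of pad_cap, either way round below 0.25 rad); the robot touches nothing.
It fails at once if the mug or the aerosol can is moved by more than 25 mm or tipped (distance of any of mug_mid, can_mid from where it was at the start of the episode above 0.025 m or angle between any of mug_mid, can_mid's own z axis and vertical above 0.3 rad).
It fails at once if a part is dropped: falling faster than 0.7 m/s, out of the fingers' grip (a fall of about 25 mm) ((contact force between big_bearing and the fingers below 0.05 N and linear speed of big_bearing above 0.7 m/s) or (contact force between small_bearing and the fingers below 0.05 N and linear speed of small_bearing above 0.7 m/s) or (contact force between gear and the fingers below 0.05 N and linear speed of gear above 0.7 m/s) or (contact force between cap and the fingers below 0.05 N and linear speed of cap above 0.7 m/s)).
It also fails if it takes over 120 s, if anything falls off the work surface, if the arm or the gripper's body presses on something with over 40 N, if the wrist force passes 120 N, or if a joint passes its speed limit or range.

## Working session

There is one attempt and no reset: what is moved stays moved. The work goes in short steps, Python scripts to look and compute and a tool call to move; the robot and the scene stay as the last step left them, time stands still between calls to the robot, and variables do not carry over. Pictures are saved under pics/ and viewed, at most 14 in all, crops included, and the job is handed in when it is done.

Besides the shell and the picture viewer there is one more tool, called after "Call:" by a JSON object that holds its "api" and its "payload". step_arm: Moves the arm, as the interface text tells. Shifts and turns lie within -1 to 1; 1 stands for 60 cm of shift or pi rad of turn. Its arguments: {"type":"object","properties":{"rows":{"type":"array"},"jaw":{"type":"number"},"squeeze":{"type":"number"}},"required":["rows"]}

```bash
mkdir -p pics; cat > h.py <<'E'
import numpy as np, cv2
from bench import r, eyes
def save(cam,name,crop=None,s=1):
    im=eyes.grab_frame(cam)
    if crop: x0,y0,x1,y1=crop; im=im[y0:y1,x0:x1]
    if s!=1: im=cv2.resize(im,None,fx=s,fy=s,interpolation=cv2.INTER_CUBIC)
    cv2.imwrite('pics/'+name,cv2.cvtColor(im,cv2.COLOR_RGB2BGR))
def px(cam,u,v,z):
    i=eyes.camera_info(cam); K=np.array(i['mtx']); T=np.array(i['extrinsics'])
    d=T[:3,:3]@np.linalg.solve(K,[u,v,1.]); o=T[:3,3]
    return o+d*(z-o[2])/d[2]
def pr(cam,p):
    i=eyes.camera_info(cam); K=np.array(i['mtx']); T=np.array(i['extrinsics'])
    c=K@(T[:3,:3].T@(np.array(p)-T[:3,3])); return c[:2]/c[2]
E
python3 - <<'E'
from h import *
save('top','t0.png',None,1.5625); save('scene','s0.png',None,1.5625)
for c in('top','scene'): print(eyes.camera_info(c))
o=r.get_obs(); print(o)
E
```

```text
{'mtx': array([[416.0087429 ,   0.        , 253.29499285],
       [  0.        , 416.0087429 , 188.88406889],
       [  0.        ,   0.        ,   1.        ]]), 'extrinsics': array([[ 3.65693497e-02, -9.76973989e-01,  2.10201112e-01,
         2.79960381e-01],
       [-9.99330623e-01, -3.59604720e-02,  6.71939978e-03,
         3.53171376e-03],
       [ 9.94252380e-04, -2.10306132e-01, -9.77635076e-01,
         1.47124506e+00],
       [ 0.00000000e+00,  0.00000000e+00,  0.00000000e+00,
         1.00000000e+00]])}
{'mtx': array([[436.27240085,   0.        , 257.21088008],
       [  0.        , 436.27240085, 197.18452717],
       [  0.        ,   0.        ,   1.        ]]), 'extrinsics': array([[ 0.71976365,  0.59148664, -0.3634334 ,  1.02452244],
       [ 0.69412093, -0.6043562 ,  0.39108787, -0.47634543],
       [ 0.01168002, -0.53375756, -0.84555688,  1.09449349],
       [ 0.        ,  0.        ,  0.        ,  1.        ]])}
{'clock': 0.1, 'joints': array([ 1.02985609,  0.47771629,  0.02232549,  1.5563488 , -0.01146179,
        1.10929007, -0.08309178]), 'qvel': array([-0.00031691, -0.00065855, -0.00070433, -0.00227757, -0.00011813,
        0.00094359, -0.00066319]), 'tau': array([ 5.02048148e-03, -5.97758925e+01,  1.61406610e+00, -2.81952059e+01,
        1.28514622e-02,  5.04953787e-03,  2.23697958e-05]), 'tcp_pos': array([ 0.28290842, -0.61229409,  0.24442496]), 'orientation': array([-3.06676383e+00, -6.74366857e-01,  7.71070224e-04]), 'contact_force': array([ 0.34213938,  0.87964836, -0.45810225]), 'moment': array([0.03585476, 0.02292293, 0.03101531]), 'gripper_force': 0.0, 'grip_width': 0.08536752444276255}
```

View pics/t0.png

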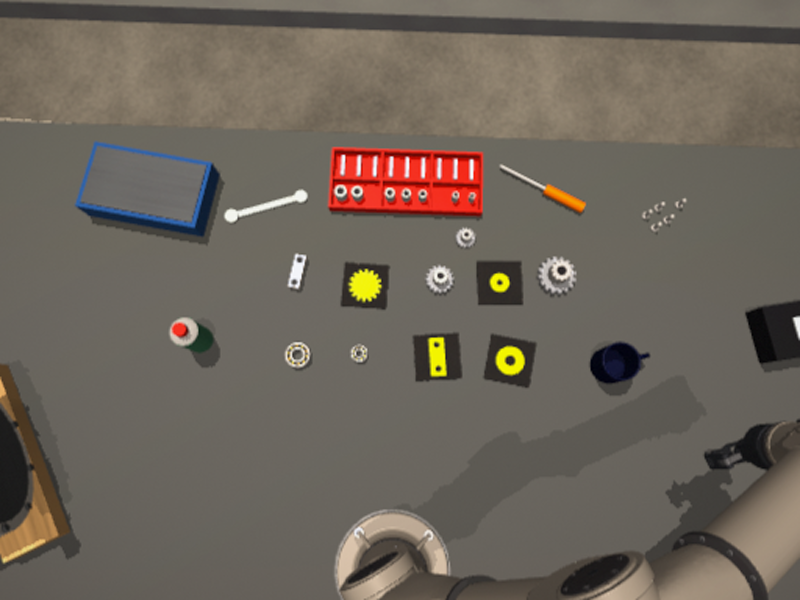

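View pics/s0.png

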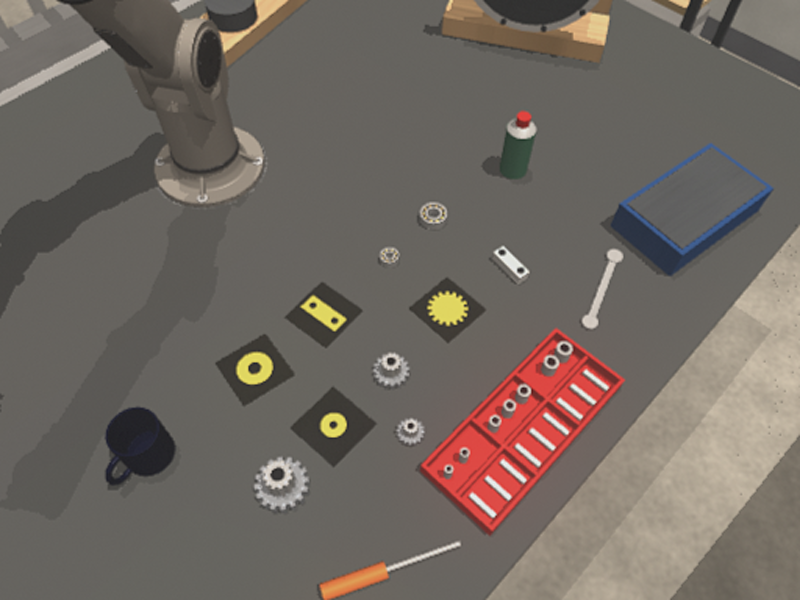

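The three double gears are at top (440,278), (466,237) and (557,275) in the enlarged picture. The middle-sized one is (440,278). There is one bar at (298,271), a big bearing at (298,355) and a small one at (359,353). The pads are gear (365,286), small (500,283), cap (437,357) and big (510,360). Next, a close crop to check these.

```bash
python3 - <<'E'
from h import *
save('top','t1.png',(175,140,375,255),4)
E
```

```text
(no output)
```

View pics/t1.png

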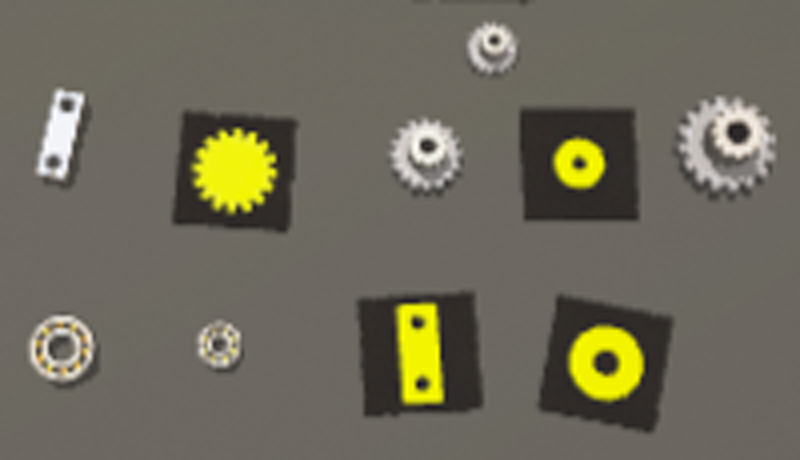

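```bash
cat > m.py <<'E'
from h import *
c=lambda x,y,z: px('top',175+(x+.5)/4-.5,140+(y+.5)/4-.5,z)
L=dict(pgear=(234,171,.004),psmall=(579,163,.004),pcap=(420,354,.004),pbig=(606,362,.004),
big=(62,348,.022),small=(219,345,.018),gear_top=(428,147,.046),gear_wheel=(425,156,.016),cap1=(67,104,.024),cap2=(53,161,.024),
capy1=(417,322,.004),capy2=(422,384,.004),
gl=(391,156,.012),gr=(461,156,.012),bl=(29,348,.018),br=(96,348,.018),sl=(197,345,.014),sr=(242,345,.014),)
for k,v in L.items():
    p=c(*v); print(k,p.round(4),np.hypot(*p[:2]).round(3))
im=eyes.grab_frame('top').astype(int); y=((im[...,0]>150)&(im[...,1]>150)&(im[...,2]<110)).astype('uint8')
n,l,s,ce=cv2.connectedComponentsWithStats(y)
for i in range(1,n):
    if s[i,4]>40:
        q=np.argwhere(l==i)[:,::-1]; e=cv2.minAreaRect(q.astype('float32'))
        print(s[i],px('top',*e[0],.004)[:2].round(4),px('top',*ce[i],.004)[:2].round(4))
print(pr('top',[0.2829,-0.6123,.23]))
E
python3 m.py
```

```text
pgear [0.6168 0.0875 0.004 ] 0.623
psmall [ 0.6358 -0.2246  0.004 ] 0.674
pcap [ 0.457  -0.0846  0.004 ] 0.465
pbig [ 0.456 -0.249  0.004] 0.52
big [0.4486 0.2292 0.022 ] 0.504
small [0.4568 0.0925 0.018 ] 0.466
gear_top [ 0.6352 -0.0849  0.046 ] 0.641
gear_wheel [ 0.6342 -0.0842  0.016 ] 0.64
cap1 [0.6686 0.2394 0.024 ] 0.71
cap2 [0.6154 0.2484 0.024 ] 0.664
capy1 [ 0.4854 -0.0813  0.004 ] 0.492
capy2 [ 0.4306 -0.087   0.004 ] 0.439
gl [ 0.6341 -0.0538  0.012 ] 0.636
gr [ 0.6364 -0.1169  0.012 ] 0.647
bl [0.448  0.2587 0.018 ] 0.517
br [0.4502 0.2    0.018 ] 0.493
sl [0.4565 0.112  0.014 ] 0.47
sr [0.458  0.0725 0.014 ] 0.464
[223 172  21  21 303] [0.6182 0.088 ] [0.6176 0.0871]
[314 175  12  12 111] [ 0.6353 -0.225 ] [ 0.6358 -0.2245]
[274 216  12  25 228] [ 0.4574 -0.084 ] [ 0.4574 -0.084 ]
[317 222  19  18 234] [ 0.4546 -0.2485] [ 0.4552 -0.2489]
[464.50051693 285.26171381]
```

Call:
{"api": "step_arm", "payload": {"rows": [[0.049,0.073,0,0,0,-0.035],[0.098,0.146,0,0,0,-0.07],[0.147,0.22,0,0,0,-0.105],[0.147,0.22,0,0,0,-0.138],[0.147,0.22,0,0,0,-0.138]], "jaw": 0, "squeeze": 50}}

```text
clock: 0.62
tcp_pos: [0.3777, -0.4731, 0.2451]
orientation: [-3.137, -0.007, -0.004]
contact_force: [1.1, 0.7, 0.4]
grip_width: 0.0855
gripper_force: 0.0
```

```bash
python3 - <<'E'
from h import *
print(r.tips_ahead); print(px('top',615/1.5625,362/1.5625,.095),px('top',182/1.5625,330/1.5625,.15))
E
```

```text
0.014
[ 0.44808371 -0.45665027  0.095     ] [0.47464794 0.4488854  0.15      ]
```

Call:
{"api": "step_arm", "payload": {"rows": [[0.035,0.052,0,0,0,0],[0.07,0.105,0,0,0,0],[0.105,0.157,0,0,0,0],[0.14,0.21,0,0,0,0],[0.175,0.26,0,0,0,0]]}}

```text
clock: 1.03
tcp_pos: [0.4769, -0.3231, 0.2453]
orientation: [-3.142, 0.0, 0.0]
contact_force: [-0.1, 0.1, 0.9]
grip_width: 0.0854
gripper_force: 0.0
```

Call:
{"api": "step_arm", "payload": {"rows": [[0.035,0.052,-0.02,0,0,0],[0.07,0.105,-0.04,0,0,0],[0.105,0.157,-0.07,0,0,0],[0.14,0.21,-0.1,0,0,0],[0.175,0.26,-0.13,0,0,0]]}}

```text
clock: 1.45
tcp_pos: [0.5821, -0.1673, 0.1667]
orientation: [3.141, -0.0, 0.001]
contact_force: [0.6, -0.2, 1.0]
grip_width: 0.0855
gripper_force: 0.0
```

Call:
{"api": "step_arm", "payload": {"rows": [[0,0,0,0,0,0],[0,0,0,0,0,0],[0,0,0,0,0,0]]}}

```text
clock: 1.7
tcp_pos: [0.581, -0.1695, 0.1671]
orientation: [3.141, -0.001, -0.001]
contact_force: [-0.7, -0.6, -0.2]
grip_width: 0.0856
gripper_force: 0.0
```

Call:
{"api": "step_arm", "payload": {"rows": [[0.045,0.07,-0.03,0,0,0],[0.09,0.141,-0.06,0,0,0],[0.09,0.141,-0.1,0,0,0],[0.09,0.141,-0.14,0,0,0],[0.09,0.141,-0.14,0,0,0]]}}

```text
clock: 2.12
tcp_pos: [0.6324, -0.0842, 0.0792]
orientation: [-3.141, -0.0, 0.011]
contact_force: [-1.8, -0.6, -0.7]
grip_width: 0.0855
gripper_force: 0.0
```

```bash
python3 - <<'E'
from h import *
print(r.get_obs()['tcp_pos']); save('scene','s1.png',(170,170,330,290),5)
E
```

```text
[ 0.63243156 -0.08419432  0.07917934]
```

View pics/s1.png

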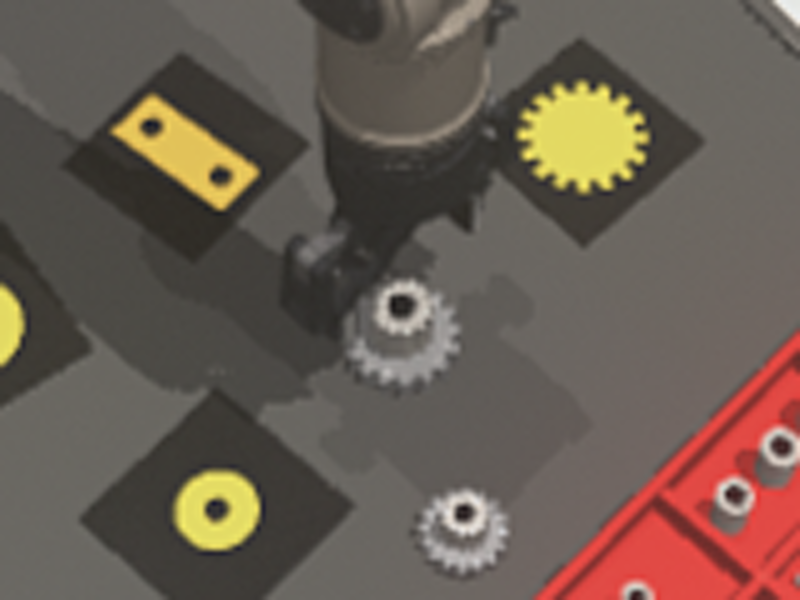

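The scene crop shows the jaw astride the gear's axis. The bore is at crop (402,306) and the fingers are at (320,290) and (465,200). I'll cross-check the scene calibration.

```bash
python3 - <<'E'
from h import *
print(px('scene',170+402/5,170+306/5,.046), px('scene',170+403/5,170+333/5,.016))
for y in(-.127,-.084,-.042): print((pr('scene',[.6324,y,.078])-170)*5)
E
```

```text
[ 0.63630666 -0.08272014  0.046     ] [ 0.63737812 -0.08308812  0.016     ]
[337.16233709 326.53505719]
[394.94961032 274.69986498]
[449.79187706 225.50634401]
```

Call:
{"api": "step_arm", "payload": {"rows": [[0,0,-0.025,0,0,0],[0,0,-0.05,0,0,0],[0,0,-0.077,0,0,0],[0,0,-0.077,0,0,0],[0,0,-0.077,0,0,0]]}}

```text
clock: 2.58
tcp_pos: [0.6353, -0.0869, 0.0386]
orientation: [3.14, -0.006, 0.001]
contact_force: [0.3, -0.1, 0.6]
grip_width: 0.0856
gripper_force: 0.0
```

Call:
{"api": "step_arm", "payload": {"rows": [[0,0,0,0,0,0],[0,0,0,0,0,0],[0,0,0,0,0,0],[0,0,0,0,0,0],[0,0,0,0,0,0]], "jaw": 1, "squeeze": 50}}

```text
clock: 3.0
tcp_pos: [0.6359, -0.0845, 0.0382]
orientation: [3.141, -0.001, 0.002]
contact_force: [-1.1, -0.9, 6.4]
grip_width: 0.0326
gripper_force: 49.2
```

Call:
{"api": "step_arm", "payload": {"rows": [[0,0,0,0,0,0],[0,0,0,0,0,0],[0,0,0,0,0,0],[0,0,0,0,0,0],[0,0,0,0,0,0]]}}

```text
clock: 3.42
tcp_pos: [0.6359, -0.0845, 0.0382]
orientation: [3.141, -0.001, 0.002]
contact_force: [-1.6, -0.9, 5.6]
grip_width: 0.0325
gripper_force: 49.3
```

Call:
{"api": "step_arm", "payload": {"rows": [[0,0,0.02,0,0,0],[0,0,0.05,0,0,0],[0,0.02,0.07,0,0,0],[0,0.05,0.07,0,0,0],[-0.01,0.09,0.07,0,0,0]]}}

```text
clock: 3.83
tcp_pos: [0.6309, -0.0309, 0.0809]
orientation: [3.141, -0.006, 0.006]
contact_force: [-0.3, -0.9, -4.8]
grip_width: 0.0324
gripper_force: 50.4
```

Call:
{"api": "step_arm", "payload": {"rows": [[-0.005,0.05,0,0,0,0],[-0.01,0.1,0,0,0,0],[-0.015,0.15,0,0,0,0],[-0.02,0.18,0,0,0,0],[-0.02,0.196,0,0,0,0]]}}

```text
clock: 4.25
tcp_pos: [0.6159, 0.0933, 0.0795]
orientation: [-3.139, -0.008, 0.001]
contact_force: [-0.2, -0.3, -4.2]
grip_width: 0.0321
gripper_force: 50.5
```

Call:
{"api": "step_arm", "payload": {"rows": [[0,0,0,0,0,0],[0,0,-0.02,0,0,0],[0,0,-0.04,0,0,0],[0,0,-0.052,0,0,0],[0,0,-0.052,0,0,0]]}}

```text
clock: 4.67
tcp_pos: [0.6154, 0.0849, 0.0449]
orientation: [3.14, -0.005, -0.008]
contact_force: [-0.3, -0.1, -5.0]
grip_width: 0.0322
gripper_force: 50.5
```

```bash
python3 - <<'E'
from h import *
print(r.get_obs()['tcp_pos']); save('scene','s2.png',(215,130,355,235),5.7)
E
```

```text
[0.61544719 0.0849125  0.04485622]
```

View pics/s2.png

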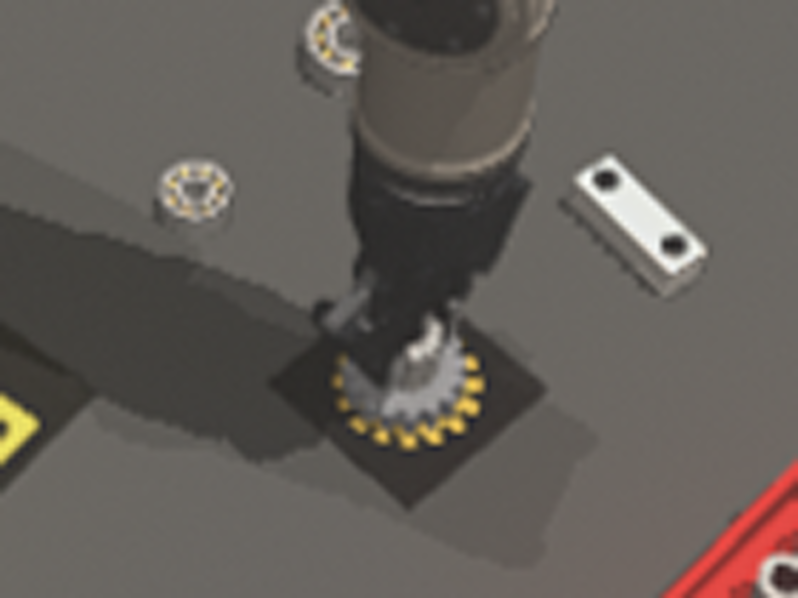

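The gear is concentric with its yellow disc at crop (408,385). I'll lower the last bit.

Call:
{"api": "step_arm", "payload": {"rows": [[0,0,-0.004,0,0,0],[0,0,-0.008,0,0,0],[0,0,-0.011,0,0,0],[0,0,-0.011,0,0,0],[0,0,-0.011,0,0,0]]}}

```text
clock: 5.13
tcp_pos: [0.6177, 0.0872, 0.0422]
orientation: [3.141, -0.002, 0.001]
contact_force: [-2.6, -1.3, 4.3]
grip_width: 0.0324
gripper_force: 51.2
```

Call:
{"api": "step_arm", "payload": {"rows": [[0,0,0,0,0,0],[0,0,0,0,0,0]]}}

```text
clock: 5.3
tcp_pos: [0.6177, 0.0872, 0.0422]
orientation: [3.141, -0.002, 0.001]
contact_force: [-3.1, -1.3, 6.0]
grip_width: 0.0328
gripper_force: 51.3
```

Call:
{"api": "step_arm", "payload": {"rows": [[0,0,0,0,0,0],[0,0,0,0,0,0],[0,0,0,0,0,0],[0,0,0.01,0,0,0],[0,0,0.03,0,0,0]], "jaw": 0}}

```text
clock: 5.72
tcp_pos: [0.6163, 0.0874, 0.0586]
orientation: [3.141, -0.001, -0.004]
contact_force: [0.5, -1.1, 0.3]
grip_width: 0.085
gripper_force: 0.0
```

Call:
{"api": "step_arm", "payload": {"rows": [[0,0,0.04,0,0,0],[0,0,0.08,0,0,0],[0,0,0.11,0,0,0],[0,0,0.11,0,0,0],[0,0,0.11,0,0,0]]}}

```text
clock: 6.13
tcp_pos: [0.6185, 0.0877, 0.1274]
orientation: [-3.141, 0.001, -0.006]
contact_force: [0.1, -0.5, -0.0]
grip_width: 0.0851
gripper_force: 0.0
```

Call:
{"api": "step_arm", "payload": {"rows": [[0.01,0.06,0,0,0,-0.015],[0.02,0.12,0,0,0,-0.035],[0.03,0.18,0,0,0,-0.053],[0.042,0.24,0,0,0,-0.053],[0.042,0.26,0,0,0,-0.053]]}}

```text
clock: 6.55
tcp_pos: [0.6414, 0.2513, 0.1244]
orientation: [-3.128, 0.252, 0.002]
contact_force: [0.0, 1.3, 0.7]
grip_width: 0.0857
gripper_force: 0.0
```

```bash
python3 - <<'E'
from h import *
a=px('scene',215+606/5.7,130+180/5.7,.024);b=px('scene',215+674/5.7,130+244/5.7,.024);print(a,b,(a+b)/2,np.degrees(np.arctan2(*(b-a)[1::-1])))
print(px('scene',215+196/5.7,130+189/5.7,.018))
E
```

```text
[0.61527364 0.24920136 0.024     ] [0.66794225 0.2417455  0.024     ] [0.64160794 0.24547343 0.024     ] -8.057346388351231
[0.45895676 0.09363661 0.018     ]
```

Call:
{"api": "step_arm", "payload": {"rows": [[0,0,-0.04,0,0,0],[0,0,-0.08,0,0,0],[0,0,-0.12,0,0,0],[0,0,-0.15,0,0,0],[0,0,-0.175,0,0,0]]}}

```text
clock: 6.97
tcp_pos: [0.6409, 0.2425, 0.0175]
orientation: [3.129, -0.262, -0.005]
contact_force: [-0.1, -1.2, 0.7]
grip_width: 0.0855
gripper_force: 0.0
```

Call:
{"api": "step_arm", "payload": {"rows": [[0,0,0,0,0,0],[0,0,0,0,0,0],[0,0,0,0,0,0],[0,0,0,0,0,0],[0,0,0,0,0,0]], "jaw": 1}}

```text
clock: 7.38
tcp_pos: [0.6434, 0.2438, 0.0218]
orientation: [-3.129, 0.263, -0.003]
contact_force: [0.6, 3.9, 9.3]
grip_width: 0.0255
gripper_force: 10.0
```

Call:
{"api": "step_arm", "payload": {"rows": [[0,0,0,0,0,0],[0,0,0,0,0,0],[0,0,0,0,0,0],[0,0,0,0,0,0],[0,0,0,0,0,0]]}}

```text
clock: 7.8
tcp_pos: [0.6436, 0.2439, 0.022]
orientation: [-3.129, 0.262, -0.004]
contact_force: [-0.2, 0.5, 6.1]
grip_width: 0.0248
gripper_force: 50.5
```

Call:
{"api": "step_arm", "payload": {"rows": [[0,0,0.03,0,0,0],[0,0,0.07,0,0,0],[0,0,0.12,0,0,0],[-0.01,-0.02,0.15,0,0,0.02],[-0.03,-0.06,0.15,0,0,0.04]]}}

```text
clock: 8.22
tcp_pos: [0.6275, 0.2124, 0.1154]
orientation: [-3.135, 0.054, -0.014]
contact_force: [1.1, 0.6, -0.9]
grip_width: 0.0249
gripper_force: 49.7
```

Call:
{"api": "step_arm", "payload": {"rows": [[-0.03,-0.05,0,0,0,0.01],[-0.06,-0.1,0,0,0,0.02],[-0.09,-0.15,0,0,0,0.03],[-0.12,-0.2,0,0,0,0.043],[-0.14,-0.25,0,0,0,0.043]]}}

```text
clock: 8.63
tcp_pos: [0.5382, 0.056, 0.1103]
orientation: [3.138, 0.151, -0.002]
contact_force: [0.2, -0.8, -0.7]
grip_width: 0.0246
gripper_force: 49.6
```

Call:
{"api": "step_arm", "payload": {"rows": [[-0.03,-0.05,0,0,0,0],[-0.06,-0.1,0,0,0,0],[-0.09,-0.15,0,0,0,0],[-0.12,-0.2,0,0,0,0],[-0.138,-0.237,0,0,0,0]]}}

```text
clock: 9.05
tcp_pos: [0.455, -0.0874, 0.1103]
orientation: [3.138, 0.144, -0.003]
contact_force: [0.1, -0.4, -1.1]
grip_width: 0.0246
gripper_force: 49.6
```

Call:
{"api": "step_arm", "payload": {"rows": [[0,0,0,0,0,0],[0,0,-0.04,0,0,0],[0,0,-0.08,0,0,0],[0,0,-0.11,0,0,0],[0,0,-0.125,0,0,0]]}}

```text
clock: 9.47
tcp_pos: [0.4568, -0.0843, 0.0337]
orientation: [-3.138, -0.147, 0.003]
contact_force: [-0.2, 0.7, -0.7]
grip_width: 0.0246
gripper_force: 49.7
```

```bash
python3 - <<'E'
from h import *
print(r.get_obs()['tcp_pos'],r.get_obs()['orientation']); save('scene','s3.png',(160,150,290,250),6)
E
```

```text
[ 0.45677643 -0.08434626  0.03367548] [-3.13766766 -0.14721342  0.00344311]
```

View pics/s3.png

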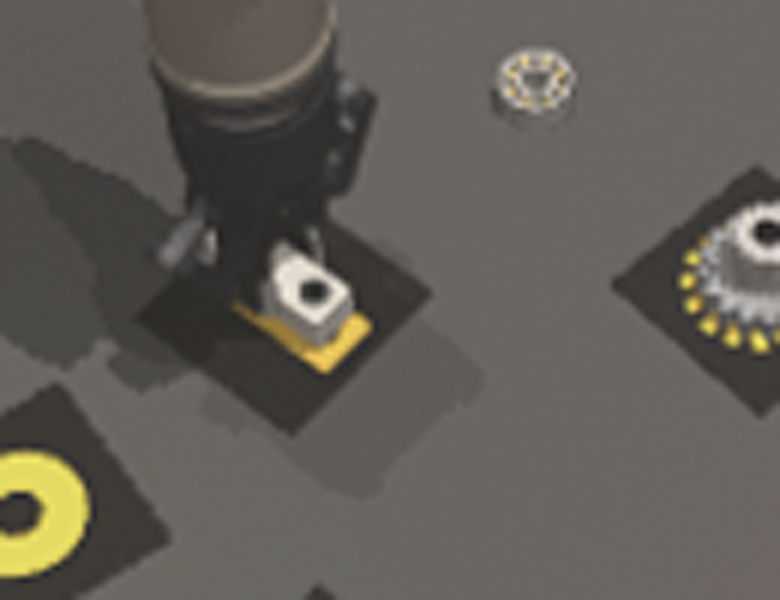

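```bash
python3 - <<'E'
from h import *
print(px('scene',160+313/6,150+291/6,.0365), px('scene',160+766/6,150+232/6,.05))
E
```

```text
[ 0.48083765 -0.08027198  0.0365    ] [0.61798284 0.08869561 0.05      ]
```

Call:
{"api": "step_arm", "payload": {"rows": [[0,0,-0.005,0,0,0],[0,0,-0.01,0,0,0],[0,0,-0.014,0,0,0],[0,0,-0.014,0,0,0],[0,0,-0.014,0,0,0]]}}

```text
clock: 9.93
tcp_pos: [0.4581, -0.0848, 0.0274]
orientation: [3.138, 0.147, 0.001]
contact_force: [0.2, 0.7, -1.4]
grip_width: 0.0247
gripper_force: 49.6
```

Call:
{"api": "step_arm", "payload": {"rows": [[0,0,0,0,0,0],[0,0,0,0,0,0]]}}

```text
clock: 10.1
tcp_pos: [0.458, -0.0848, 0.0273]
orientation: [3.138, 0.147, 0.001]
contact_force: [0.9, 0.0, -0.7]
grip_width: 0.0247
gripper_force: 49.6
```

Call:
{"api": "step_arm", "payload": {"rows": [[0,0,-0.001,0,0,0],[0,0,-0.002,0,0,0],[0,0,-0.002,0,0,0],[0,0,-0.002,0,0,0]]}}

```text
clock: 10.43
tcp_pos: [0.4578, -0.0848, 0.0259]
orientation: [3.138, 0.147, 0.0]
contact_force: [-1.3, 0.2, 3.8]
grip_width: 0.0248
gripper_force: 50.0
```

Call:
{"api": "step_arm", "payload": {"rows": [[0,0,0,0,0,0],[0,0,0,0,0,0],[0,0,0,0,0,0],[0,0,0,0,0,0],[0,0,0.02,0,0,0]], "jaw": 0}}

```text
clock: 10.85
tcp_pos: [0.4565, -0.0846, 0.0364]
orientation: [-3.138, -0.147, 0.005]
contact_force: [-0.7, 0.1, -1.2]
grip_width: 0.0829
gripper_force: 0.0
```

Call:
{"api": "step_arm", "payload": {"rows": [[0,0,0.03,0,0,0],[0,0,0.07,0,0,0],[0,0,0.1,0,0,0],[0,0.05,0.1,0,0,0],[0,0.1,0.1,0,0,0]]}}

```text
clock: 11.27
tcp_pos: [0.4587, -0.0258, 0.099]
orientation: [3.138, 0.139, 0.005]
contact_force: [-0.3, 0.9, 0.2]
grip_width: 0.0854
gripper_force: 0.0
```

Call:
{"api": "step_arm", "payload": {"rows": [[0,0.05,0,0,0,0],[0,0.1,0,0,0,0],[0,0.15,0,0,0,0],[0,0.196,0,0,0,0],[0,0.196,0,0,0,0]]}}

```text
clock: 11.68
tcp_pos: [0.4579, 0.0992, 0.0981]
orientation: [-3.134, -0.159, -0.003]
contact_force: [0.7, -0.3, -0.1]
grip_width: 0.0855
gripper_force: 0.0
```

Call:
{"api": "step_arm", "payload": {"rows": [[0,0,-0.03,0,0,0],[0,0,-0.07,0,0,0],[0,0,-0.1,0,0,0],[0,0,-0.125,0,0,0],[0,0,-0.132,0,0,0]]}}

```text
clock: 12.1
tcp_pos: [0.4563, 0.0921, 0.0166]
orientation: [3.137, 0.147, -0.005]
contact_force: [-0.4, -0.1, -0.1]
grip_width: 0.0856
gripper_force: 0.0
```

Call:
{"api": "step_arm", "payload": {"rows": [[0,0,0,0,0,0],[0,0,0,0,0,0],[0,0,0,0,0,0],[0,0,0,0,0,0],[0,0,0,0,0,0]], "jaw": 1}}

```text
clock: 12.52
tcp_pos: [0.4584, 0.0929, 0.0198]
orientation: [-3.138, -0.147, -0.003]
contact_force: [-1.6, 0.2, 8.8]
grip_width: 0.0361
gripper_force: 48.9
```

Call:
{"api": "step_arm", "payload": {"rows": [[0,0,0,0,0,0],[0,0,0,0,0,0],[0,0,0,0,0,0],[0,0,0,0,0,0]]}}

```text
clock: 12.85
tcp_pos: [0.4585, 0.0929, 0.0199]
orientation: [-3.138, -0.147, -0.003]
contact_force: [-2.6, 0.4, 9.0]
grip_width: 0.0361
gripper_force: 48.9
```

Call:
{"api": "step_arm", "payload": {"rows": [[0,0,0.03,0,0,0],[0,0,0.07,0,0,0],[0,0,0.11,0,0,0],[0.02,-0.03,0.13,0,0,0],[0.045,-0.079,0.13,0,0,0]]}}

```text
clock: 13.27
tcp_pos: [0.4865, 0.0486, 0.1001]
orientation: [-3.135, -0.156, -0.01]
contact_force: [1.7, 0.7, -1.4]
grip_width: 0.036
gripper_force: 50.3
```

Call:
{"api": "step_arm", "payload": {"rows": [[0.028,-0.05,0,0,0,0],[0.056,-0.1,0,0,0,0],[0.084,-0.15,0,0,0,0],[0.112,-0.2,0,0,0,0],[0.14,-0.25,0,0,0,0]]}}

```text
clock: 13.68
tcp_pos: [0.5693, -0.1063, 0.0972]
orientation: [3.138, 0.147, 0.001]
contact_force: [0.2, 0.5, -0.7]
grip_width: 0.0361
gripper_force: 50.3
```

Call:
{"api": "step_arm", "payload": {"rows": [[0.028,-0.05,0,0,0,0],[0.056,-0.1,0,0,0,0],[0.084,-0.15,0,0,0,0],[0.11,-0.2,0,0,0,0],[0.11,-0.2,0,0,0,0]]}}

```text
clock: 14.1
tcp_pos: [0.6362, -0.2336, 0.0975]
orientation: [3.133, 0.134, 0.005]
contact_force: [0.7, -0.8, -1.0]
grip_width: 0.0359
gripper_force: 50.3
```

Call:
{"api": "step_arm", "payload": {"rows": [[0,0,-0.03,0,0,0],[0,0,-0.06,0,0,0],[0,0,-0.09,0,0,0],[0,0,-0.105,0,0,0],[0,0,-0.105,0,0,0]]}}

```text
clock: 14.52
tcp_pos: [0.6329, -0.224, 0.0315]
orientation: [-3.137, -0.147, 0.006]
contact_force: [-0.3, 0.9, -0.7]
grip_width: 0.036
gripper_force: 50.3
```

```bash
python3 - <<'E'
from h import *
print(r.get_obs()['tcp_pos']); save('scene','s4.png',(150,180,290,285),5.7)
E
```

```text
[ 0.63291757 -0.22395978  0.03153172]
```

View pics/s4.png

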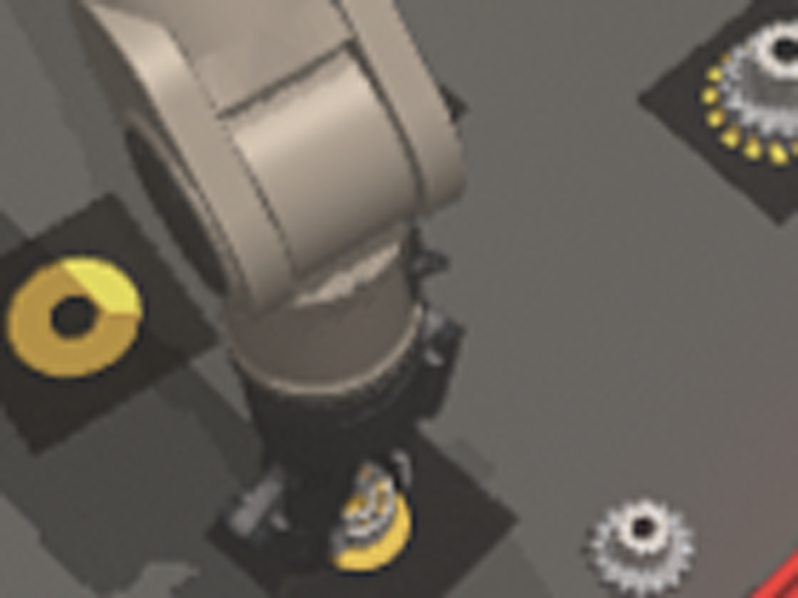

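The scene crop shows the bearing over its yellow ring at about (375,505), partly hidden by the near finger. Lowering gently.

Call:
{"api": "step_arm", "payload": {"rows": [[0,0,-0.004,0,0,0],[0,0,-0.008,0,0,0],[0,0,-0.012,0,0,0],[0,0,-0.012,0,0,0],[0,0,-0.012,0,0,0]]}}

```text
clock: 14.98
tcp_pos: [0.6348, -0.2246, 0.0266]
orientation: [3.138, 0.147, 0.0]
contact_force: [-0.6, 0.1, -0.4]
grip_width: 0.036
gripper_force: 50.3
```

Call:
{"api": "step_arm", "payload": {"rows": [[0,0,-0.003,0,0,0],[0,0,-0.003,0,0,0],[0,0,-0.003,0,0,0],[0,0,-0.003,0,0,0]]}}

```text
clock: 15.32
tcp_pos: [0.6347, -0.2246, 0.0245]
orientation: [3.138, 0.147, 0.0]
contact_force: [-0.3, 0.8, -0.2]
grip_width: 0.0361
gripper_force: 50.3
```

Call:
{"api": "step_arm", "payload": {"rows": [[0,0,-0.002,0,0,0],[0,0,-0.002,0,0,0],[0,0,-0.002,0,0,0],[0,0,-0.002,0,0,0]]}}

```text
clock: 15.65
tcp_pos: [0.6349, -0.2247, 0.024]
orientation: [3.138, 0.147, 0.001]
contact_force: [-2.3, 0.7, 5.0]
grip_width: 0.0359
gripper_force: 50.9
```

Call:
{"api": "step_arm", "payload": {"rows": [[0,0,0,0,0,0],[0,0,0,0,0,0],[0,0,0,0,0,0],[0,0,0,0,0,0],[0,0,0.02,0,0,0]], "jaw": 0}}

```text
clock: 16.07
tcp_pos: [0.6329, -0.224, 0.0332]
orientation: [-3.137, -0.147, 0.007]
contact_force: [-1.5, 0.9, -0.1]
grip_width: 0.0852
gripper_force: 0.0
```

Call:
{"api": "step_arm", "payload": {"rows": [[0,0,0.03,0,0,0],[0,0,0.07,0,0,0],[0,0,0.12,0,0,0],[-0.01,0.03,0.12,0,0,0],[-0.03,0.08,0.12,0,0,0]]}}

```text
clock: 16.48
tcp_pos: [0.619, -0.181, 0.1109]
orientation: [3.134, 0.137, 0.01]
contact_force: [1.0, 0.0, -0.2]
grip_width: 0.0854
gripper_force: 0.0
```

Call:
{"api": "step_arm", "payload": {"rows": [[-0.025,0.06,0,0,0,0],[-0.05,0.12,0,0,0,0],[-0.075,0.18,0,0,0,0],[-0.1,0.24,0,0,0,0],[-0.12,0.3,0,0,0,0]]}}

```text
clock: 16.9
tcp_pos: [0.5436, 0.0048, 0.1083]
orientation: [3.138, 0.146, 0.001]
contact_force: [0.5, 0.1, 0.2]
grip_width: 0.0855
gripper_force: 0.0
```

```bash
python3 - <<'E'
from h import *
print(r.get_obs()['tcp_pos']); save('scene','s5.png',(140,90,330,310),2.7)
E
```

```text
[0.54360002 0.00480248 0.10825105]
```

View pics/s5.png

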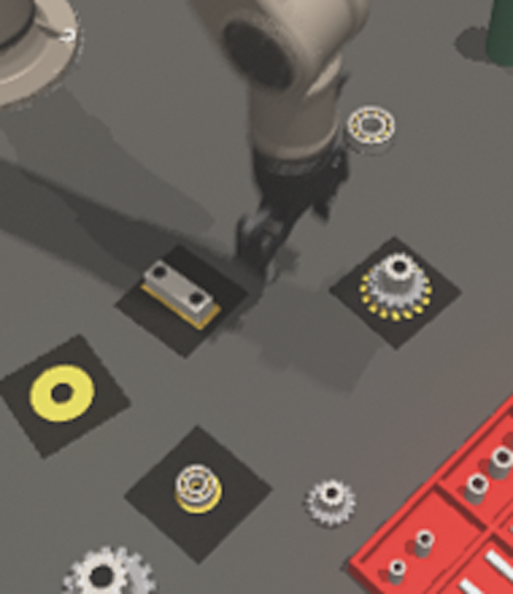

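The crop shows the cap (180,290), gear (397,285) and small bearing (198,488) seated on their yellow shapes. The big bearing is at (372,126).

```bash
python3 - <<'E'
from h import *
print(px('scene',140+372/2.7,90+125/2.7,.022), px('scene',140+198/2.7,90+485/2.7,.022))
E
```

```text
[0.45097712 0.23096977 0.022     ] [ 0.63742458 -0.22303599  0.022     ]
```

Call:
{"api": "step_arm", "payload": {"rows": [[-0.025,0.06,0,0,0,0],[-0.05,0.12,0,0,0,0],[-0.075,0.18,0,0,0,0],[-0.1,0.24,0,0,0,0],[-0.12,0.29,0,0,0,0]]}}

```text
clock: 17.37
tcp_pos: [0.4718, 0.18, 0.1083]
orientation: [-3.137, -0.149, -0.002]
contact_force: [0.5, 0.2, -0.2]
grip_width: 0.0857
gripper_force: 0.0
```

Call:
{"api": "step_arm", "payload": {"rows": [[-0.02,0.043,0,0,0,0],[-0.04,0.086,0,0,0,0],[-0.04,0.086,0,0,0,0],[-0.04,0.086,0,0,0,0]]}}

```text
clock: 17.7
tcp_pos: [0.4484, 0.2308, 0.1081]
orientation: [-3.137, -0.153, -0.001]
contact_force: [0.6, -0.8, -0.3]
grip_width: 0.0853
gripper_force: 0.0
```

Call:
{"api": "step_arm", "payload": {"rows": [[0,0,-0.03,0,0,0],[0,0,-0.07,0,0,0],[0,0,-0.11,0,0,0],[0,0,-0.135,0,0,0],[0,0,-0.147,0,0,0]]}}

```text
clock: 18.12
tcp_pos: [0.4487, 0.2267, 0.0175]
orientation: [3.136, 0.143, -0.003]
contact_force: [-0.1, -0.9, 0.1]
grip_width: 0.0856
gripper_force: 0.0
```

Call:
{"api": "step_arm", "payload": {"rows": [[0,0,0,0,0,0],[0,0,0,0,0,0],[0,0,0,0,0,0],[0,0,0,0,0,0],[0,0,0,0,0,0]], "jaw": 1, "squeeze": 60}}

```text
clock: 18.53
tcp_pos: [0.4497, 0.2289, 0.0208]
orientation: [-3.138, -0.145, -0.003]
contact_force: [-0.2, -0.8, 5.8]
grip_width: 0.0539
gripper_force: 61.9
```

Call:
{"api": "step_arm", "payload": {"rows": [[0,0,0,0,0,0],[0,0,0,0,0,0],[0,0,0,0,0,0],[0,0,0,0,0,0]]}}

```text
clock: 18.87
tcp_pos: [0.4497, 0.2289, 0.0208]
orientation: [-3.138, -0.145, -0.003]
contact_force: [-1.7, -0.9, 4.8]
grip_width: 0.0535
gripper_force: 62.0
```

Call:
{"api": "step_arm", "payload": {"rows": [[0,0,0.03,0,0,0],[0,0,0.07,0,0,0],[0,0,0.11,0,0,0],[0,-0.02,0.15,0,0,0],[0,-0.06,0.15,0,0,0]]}}

```text
clock: 19.28
tcp_pos: [0.4517, 0.1973, 0.1145]
orientation: [-3.132, -0.153, -0.014]
contact_force: [1.5, 0.1, -2.4]
grip_width: 0.0539
gripper_force: 64.5
```

Call:
{"api": "step_arm", "payload": {"rows": [[0,-0.06,0,0,0,0],[0,-0.12,0,0,0,0],[0,-0.18,0,0,0,0],[0,-0.24,0,0,0,0],[0,-0.3,0,0,0,0]]}}

```text
clock: 19.7
tcp_pos: [0.4487, 0.0112, 0.1102]
orientation: [3.138, 0.147, 0.003]
contact_force: [0.7, 0.0, -2.4]
grip_width: 0.0537
gripper_force: 64.5
```

Call:
{"api": "step_arm", "payload": {"rows": [[0,-0.06,0,0,0,0],[0,-0.12,0,0,0,0],[0,-0.18,0,0,0,0],[0.005,-0.24,0,0,0,0],[0.009,-0.3,0,0,0,0]]}}

```text
clock: 20.12
tcp_pos: [0.454, -0.169, 0.1102]
orientation: [3.138, 0.146, 0.002]
contact_force: [2.2, 0.4, -2.5]
grip_width: 0.0534
gripper_force: 64.5
```

Call:
{"api": "step_arm", "payload": {"rows": [[0,-0.05,0,0,0,0],[0,-0.1,0,0,0,0],[0,-0.136,0,0,0,0],[0,-0.136,0,0,0,0],[0,-0.136,0,0,0,0]]}}

```text
clock: 20.53
tcp_pos: [0.4538, -0.2502, 0.1099]
orientation: [3.138, 0.141, 0.001]
contact_force: [-0.7, 1.0, -2.5]
grip_width: 0.0543
gripper_force: 64.5
```

Call:
{"api": "step_arm", "payload": {"rows": [[0,0,-0.03,0,0,0],[0,0,-0.07,0,0,0],[0,0,-0.11,0,0,0],[0,0,-0.13,0,0,0],[0,0,-0.13,0,0,0]]}}

```text
clock: 20.95
tcp_pos: [0.4526, -0.2462, 0.0292]
orientation: [-3.135, -0.15, 0.006]
contact_force: [-0.4, 1.0, -3.1]
grip_width: 0.054
gripper_force: 64.4
```

```bash
python3 - <<'E'
from h import *
print(r.get_obs()['tcp_pos']); save('scene','s6.png',(110,180,240,290),5)
E
```

```text
[ 0.45262576 -0.24620395  0.02915791]
```

View pics/s6.png

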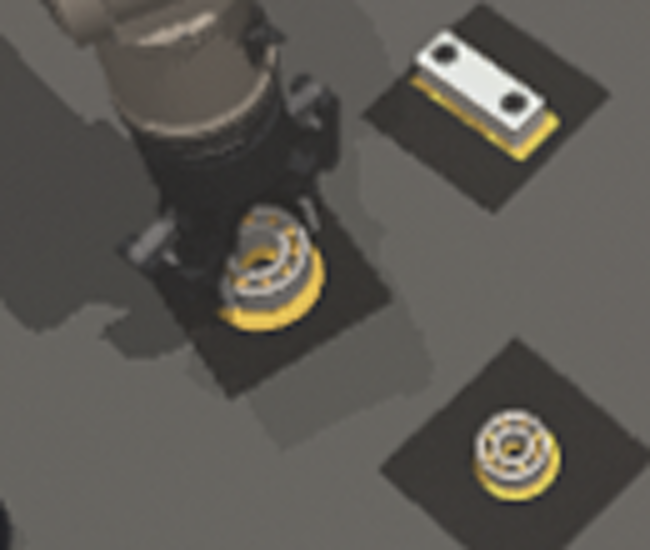

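The big bearing hangs level over its ring, with its bore at crop (263,258). Setting it down.

Call:
{"api": "step_arm", "payload": {"rows": [[0,0,-0.003,0,0,0],[0,0,-0.006,0,0,0],[0,0,-0.009,0,0,0],[0,0,-0.009,0,0,0],[0,0,-0.009,0,0,0]]}}

```text
clock: 21.42
tcp_pos: [0.4544, -0.2486, 0.0262]
orientation: [3.138, 0.147, 0.001]
contact_force: [0.3, 0.2, -2.8]
grip_width: 0.0538
gripper_force: 64.5
```

Call:
{"api": "step_arm", "payload": {"rows": [[0,0,-0.002,0,0,0],[0,0,-0.003,0,0,0],[0,0,-0.003,0,0,0],[0,0,-0.003,0,0,0]]}}

```text
clock: 21.75
tcp_pos: [0.4544, -0.2487, 0.0248]
orientation: [3.138, 0.146, 0.001]
contact_force: [-2.5, 1.0, 7.9]
grip_width: 0.0536
gripper_force: 65.5
```

Contact. Releasing and rising clear.

Call:
{"api": "step_arm", "payload": {"rows": [[0,0,0,0,0,0],[0,0,0,0,0,0],[0,0,0,0,0,0],[0,0,0,0,0,0],[0,0,0.02,0,0,0]], "jaw": 0}}

```text
clock: 22.17
tcp_pos: [0.4529, -0.2479, 0.0346]
orientation: [-3.137, -0.147, 0.005]
contact_force: [-0.6, 0.3, -0.6]
grip_width: 0.0856
gripper_force: 0.0
```

Call:
{"api": "step_arm", "payload": {"rows": [[0,0,0.04,0,0,0],[0,0,0.09,0,0,0],[0,0,0.15,0,0,0],[0,0,0.2,0,0,0],[0,0,0.25,0,0,0]]}}

```text
clock: 22.58
tcp_pos: [0.454, -0.2485, 0.1885]
orientation: [3.138, 0.147, 0.001]
contact_force: [0.7, 0.4, 0.1]
grip_width: 0.0853
gripper_force: 0.0
```

Call:
{"api": "step_arm", "payload": {"rows": [[0,0,0,0,0,0],[0,0,0,0,0,0],[0,0,0,0,0,0],[0,0,0,0,0,0],[0,0,0,0,0,0]]}}

```text
clock: 23.0
tcp_pos: [0.4533, -0.2482, 0.1847]
orientation: [-3.137, -0.147, 0.004]
contact_force: [0.3, -0.3, 0.3]
grip_width: 0.0851
gripper_force: 0.0
```

```bash
python3 - <<'E'
from h import *
print(r.get_obs()['tcp_pos']); save('scene','s7.png',(110,140,320,300),3.5)
E
```

```text
[ 0.45325914 -0.2481997   0.18469937]
```

View pics/s7.png

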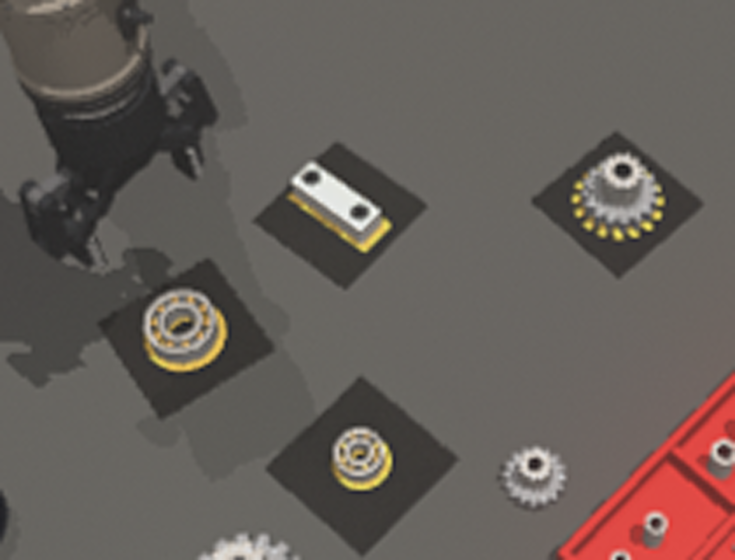

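All four parts are flat on their own shapes: big (182,325), small (360,457), cap (336,195) and gear (620,190). I'll check the numbers, then hand in.

```bash
python3 - <<'E'
from h import *
f=lambda u,v,z: px('scene',110+u/3.5,140+v/3.5,z)[:2]
P=dict(cap=((f(312,178,.028)+f(360,212,.028))/2,(.4572,-.0843)),big=(f(182,323,.026),(.4553,-.2488)),small=(f(360,453,.022),(.6356,-.2246)),gear=(f(622,171,.05),(.6178,.0873)))
ok=True
for k,(a,b) in P.items():
    d=np.hypot(*(a-b)); print(k,a.round(4),d.round(4)); ok&=d<.008
if ok: print(r.hand_in())
E
```

```text
cap [ 0.4566 -0.0831] 0.0014
big [ 0.4574 -0.2473] 0.0026
small [ 0.6361 -0.2235] 0.0012
gear [0.6185 0.0883] 0.0012
the job is handed in; nothing more can be done
None
```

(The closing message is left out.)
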